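# Change the supply over at the bakery's lever isolators

## Task

The dough sheeter is done and the mixer is next, and they must never be powered together. First throw the T-shaped handle of the large isolator right over to off, the end with the steel padlock eye; only when it is off, throw the ball handle of the small isolator right over to on, away from its padlock eye.

Things in the scene. Friction and masses are not known exactly. Their poses are not given: they have to be found in the camera images.
- large_isolator: Larger of two grey lever isolators fixed to the worktop: box 125 x 80 x 50 mm (x, y, z); on top a 10 mm steel lever with a black T-bar grip (20 mm thick, 56 long, along y), centred 80 mm from its hinge pin. Origin: centre of the underside; z up; x points from the off end (steel padlock eye, sticks out 27 mm) to the on end (black round cable gland, 17 mm). Pin along y at x = 0, 54 mm up; cheeks beside it reach 10 mm higher.
- large_isolator_handle (a joint): Large isolator's handle (rad), starts on: 0 = off, leaning 0.70 to the padlock eye; 0.70 upright; 1.40 = on, leaning to the gland. Grip centre in the isolator's frame: x = 80 mm * sin(value - 0.70), z = 54 + 80 mm * cos(value - 0.70). Top-heavy, 0.16 kg: pushed (1 to 2 N at the grip) well past upright it falls to that end and stays.
- small_isolator: Smaller of two grey lever isolators fixed to the worktop: box 95 x 60 x 40 mm (x, y, z); on top a 10 mm steel lever with a black ball grip, 26 mm, centred 65 mm from its hinge pin. Origin: centre of the underside; z up; x points from the off end (steel padlock eye, sticks out 27 mm) to the on end (black round cable gland, 17 mm). Pin along y at x = 0, 44 mm up; cheeks beside it reach 10 mm higher.
- small_isolator_handle (a joint): Small isolator's handle (rad), starts off: 0 = off, leaning 0.70 to the padlock eye; 0.70 upright; 1.40 = on, leaning to the gland. Grip centre in the isolator's frame: x = 65 mm * sin(value - 0.70), z = 44 + 65 mm * cos(value - 0.70). Top-heavy, 0.16 kg: pushed (1 to 2 N at the grip) well past upright it falls to that end and stays.

How it is judged:
By the outcome, as a careful person would: the job done as asked, in the order asked, and still so for the second after the job is handed in, with the robot touching nothing.
It also fails if it takes over 48 s, if anything falls off the work surface, if the arm or the gripper's body presses on something with over 40 N, if the wrist force passes 120 N, or if a joint passes its speed limit or range.

## Robot

A 7-joint arm with a two-finger parallel gripper is mounted at the origin on a cart in front of the work surface, level with it; the furniture and walls round the work are solid. World frame = base frame: x ahead of the robot, y to its left, z up, the work surface at z = 0. Lengths are in m, angles in degrees, forces in N, time in s.
With the tool pointing down it reaches from about 0.425 to 0.875 m from the base axis. Payload 4.7 kg.
Tool frame: the origin (TCP) lies between the finger pads; the fingertips stand 17 mm ahead of it and the grasp point (between the pads) lies 2 mm behind it; z points along the fingers, y is the line along which they close (so a half turn about z gives the same grasp; the last joint's range is limited). The gripper opens to 87 mm and grips with 3 to 60 N. Pads are 19 mm wide; open, the fingers measure 117 mm over their backs; the gripper's body (75 mm by 190 mm) begins 51 mm behind the grasp point.
Start: joints at [73.287, 18.392, -4.016, 83.108, 1.295, 78.541, -3.26], TCP at [0.196, -0.62, 0.24] pointing down, gripper open.
Joint ranges: [-163.93, 163.93], [-17.29, 119.83], [-79.2, 71.16], [3.27, 140.29], [-89.18, 269.18], [5.43, 117.66], [-154.24, 154.24]. Speed limits (degrees/s): [147.25, 147.25, 180, 180, 180, 180, 180].

## Interface

Orientations are given as [roll, pitch, yaw] about the fixed x, y, z axes, in that order (R = Rz(yaw) Ry(pitch) Rx(roll)).
In Python, from cell import env, cams gives the robot as it stands.
- The arm moves only by the shell command python3 -m pendant 'ROWS' [FORCE]. ROWS is JSON, a list of rows, each an object of numbers: "tx", "ty", "tz": the shift along the tool's x, y, z each as a share of 0.05 m, from -1 to 1; "spin": the turn about the tool's z as a share of 4 degrees, from -1 to 1; "claw": the closure, from 0 (fully open) to 1 (shut). A call has 1 to 10 rows; each row shifts and turns the commanded pose from where the row before left it, along the tool's axes as they then stand; what a row does not reach is not made up. A row lasts 1/8 s, in which the tool goes at most 62.5 mm and 10.7 degrees, less where a joint would pass 70% of its speed; a pose out of reach is approached as far as the arm can. A call with a number of a shift or a turn outside -1 to 1 is refused whole. A call with a gripper value outside its range is refused whole. The fingers move at their own pace and stop on an object; FORCE is the grip in N (left out, the last holds). Time passes only in rows, so rows that do not move let the fingers close. It gives the time, the measured TCP pose, the force, the opening and the grip force at its end, in the units of the state.
- env.get_obs(): the state, without advancing time (a new reading comes with each control period).
- cams.read_camera(name): name is "scene" or "top" or "wrist"; returns the picture (400x640x3 uint8, red, green, blue); there is no depth.
- cams.camera_info(name): a dict with "fx", "fy", "cx", "cy" (pixels), "k1" (the pictures are not rectified: a ray, as slopes to the right and down, at radius r is drawn at 1 + k1 r^2 times it, then the intrinsics apply), "rvec" (rotation vector, rad) and "tvec" (3), from world to camera coordinates, as OpenCV has them. Camera axes: x right, y down, z forward; pixel columns grow to the right and rows downward; lengths in m; the calibration is good to about 2 mm. A picture is of the moment at which its call begins: read the wrist's pose just before it. camera_info takes no time and is no camera call; for the wrist camera it gives the pose at the moment of the call.
- env.sign_off(): hands the job in; it is judged then, once.
The state is a dict: "time_s": time; "qpos": joint angles; "joint_velocities": joint speeds; "effort": joint torques, N m; "tool_pos": TCP position; "tool_rot": TCP orientation; "force": force on the tool from outside, world axes, zero at the start; "wrist_torque": the same for the moment, N m; "grip_width": finger opening in m; "grasp_force": force on a finger pad.
Only numpy, scipy, OpenCV 4.12 (cv2) and the standard library are available. Lean on these libraries where they do the work, as an engineer would, in place of code of your own. Each camera call takes 0.05 s, during which the arm holds its last target. There are 200 camera calls.

## Working session

There is one attempt and no reset: what is moved stays moved. The work goes in short steps, Python scripts to look and compute and a shell command to move; the robot and the scene stay as the last step left them, time stands still between calls to the robot, and variables do not carry over. Pictures are saved under pics/ and viewed, at most 10 in all, crops included, and the job is handed in when it is done.

```bash
ls; mkdir -p pics; python3 - <<'E'
from cell import env,cams
import cv2
o=env.get_obs(); print(o['time_s'],o['tool_pos'],o['tool_rot'],o['grip_width'])
for n in("scene","top"):
    cv2.imwrite(f"pics/{n}0.png",cams.read_camera(n)[:,:,::-1]); print(cams.camera_info(n))
E
```

```text
pics
0.0 [ 0.19551371 -0.61934881  0.23847301] [-1.79890341e+02  2.79362935e-03  1.75250851e+01] 0.08674047870338339
{'fx': 454.1393204505535, 'fy': 454.1393204505535, 'cx': 323.3896366027871, 'cy': 203.99701170132184, 'k1': -0.06664649560239197, 'rvec': array([ 0.66356115, -2.49088797,  1.36510181]), 'tvec': array([0.43551091, 0.21546018, 0.64136924])}
{'fx': 479.82620367348443, 'fy': 479.82620367348443, 'cx': 309.0315363479004, 'cy': 202.2181145437329, 'k1': 0.04259158970015605, 'rvec': array([ 2.16194795, -2.14766348,  0.093005  ]), 'tvec': array([-0.03713042,  0.53101349,  1.066126  ])}
```

View pics/scene0.png

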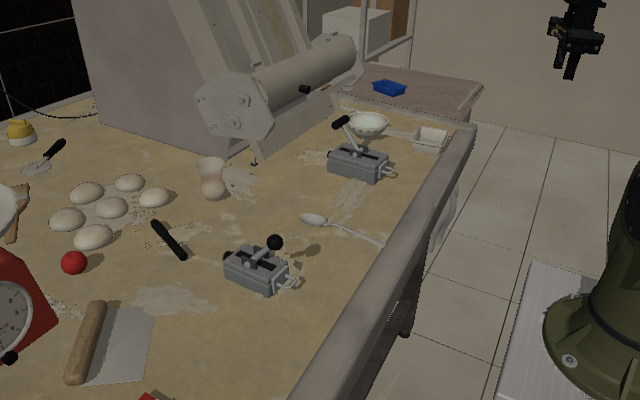

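View pics/top0.png

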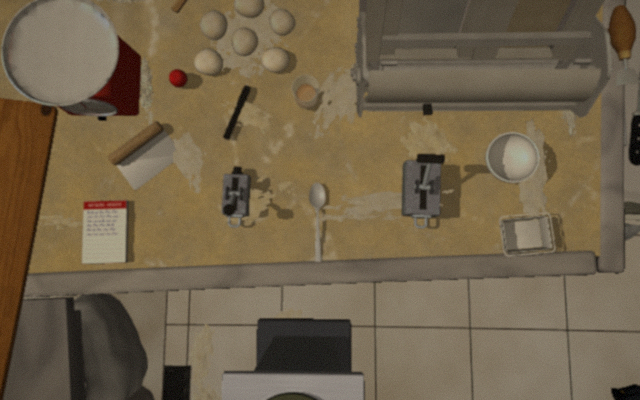

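The top view shows the large isolator's box near (422,188), with its T-grip at (430,158) and its padlock eye at (426,222), toward the robot. The small isolator is near (236,194), with its ball at (231,209) and its eye at (238,222), also toward the robot. I'll enlarge both for corner pixels.

```bash
python3 - <<'E'
import cv2,numpy as np
a=cv2.imread("pics/top0.png")
c=[cv2.resize(a[145:235,x:x+80],None,fx=5,fy=5,interpolation=cv2.INTER_CUBIC) for x in(385,195)]
cv2.imwrite("pics/crop.png",np.hstack(c))
E
cat > h.py <<'E'
import cv2,numpy as np
from cell import env,cams
def back(n,uv,z,i=None):
    i=i or cams.camera_info(n); K=np.array([[i['fx'],0,i['cx']],[0,i['fy'],i['cy']],[0,0,1.]])
    p=cv2.undistortPoints(np.array(uv,float).reshape(-1,1,2),K,np.array([i['k1'],0,0,0.]))[:,0]
    R=cv2.Rodrigues(i['rvec'])[0]; C=-R.T@i['tvec']
    d=np.c_[p,np.ones(len(p))]@R
    return C+d*((np.broadcast_to(z,len(p))-C[2])/d[:,2])[:,None]
E
```

```text
(no output)
```

View pics/crop.png

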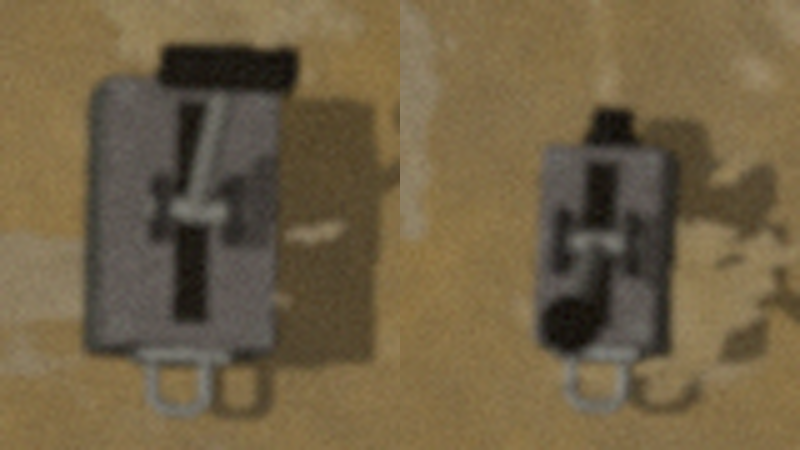

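Crop: the large pin is at about (425,187) and its grip at (431,158.6). The small pin is at about (234.4,193.4) and its ball at (229.6,209.4). Both isolators have x pointing up in the image, away from the robot.

```bash
python3 - <<'E'
from h import *
P=back("top",[(425,187),(431,158.6),(420.5,227),(234.4,193.4),(229.6,209.4),(237.4,170),(234.4,227)],[.054,.1152,.025,.044,.0937,.02,.02])
print(P.round(4))
P=back("scene",[(340,122),(275,243)],[.1152,.0937]);print(P.round(4))
o=env.get_obs();print(o['time_s'])
E
```

```text
[[ 0.5638 -0.2912  0.054 ]
 [ 0.6154 -0.2913  0.1152]
 [ 0.4767 -0.2858  0.025 ]
 [ 0.5487  0.1348  0.044 ]
 [ 0.5077  0.1353  0.0937]
 [ 0.6065  0.1335  0.02  ]
 [ 0.4741  0.1372  0.02  ]]
[[ 0.6189 -0.2877  0.1152]
 [ 0.5081  0.1389  0.0937]]
0.1
```

```bash
python3 - <<'E'
from h import *
for a,b in [((427,109),(305,89)),((358,108),(253,160)),((605,72),(357,52))]:
    z=np.arange(0,.4,.005)
    A=back("top",[a]*len(z),z);B=back("scene",[b]*len(z),z)
    d=np.linalg.norm(A-B,axis=1);i=d.argmin();print(A[i].round(3),d[i].round(3))
E
python3 -m pendant '[{"tx":1,"spin":1,"claw":1},{"tx":1,"spin":1,"claw":1},{"tx":1,"spin":1,"claw":1},{"tx":1,"spin":1,"claw":1},{"tx":1,"spin":1,"claw":1}]' 20
```

```text
[ 0.701 -0.269  0.185] 0.004
[ 0.747 -0.144  0.045] 0.014
[ 0.772 -0.612  0.185] 0.033invalid input at $[0]: expected keys tx, ty, tz, spin, claw
```

```bash
python3 -m pendant '[{"tx":0,"ty":-1,"tz":0,"spin":1,"claw":1},{"tx":0,"ty":-1,"tz":0,"spin":1,"claw":1},{"tx":0,"ty":-1,"tz":0,"spin":1,"claw":1},{"tx":0.5,"ty":-1,"tz":0,"spin":1,"claw":1},{"tx":1,"ty":-0.5,"tz":0,"spin":1,"claw":1},{"tx":1,"ty":0,"tz":0,"spin":0,"claw":1}]' 20
```

```text
time_s: 0.85
tool_pos: [0.281, -0.396, 0.2401]
tool_rot: [179.9, -0.0, -2.5]
force: [0.9, -1.4, 0.3]
grip_width: 0.0348
grasp_force: 0.0
```

```bash
python3 -m pendant '[{"tx":1,"ty":-0.5,"tz":0,"spin":0,"claw":1},{"tx":1,"ty":-0.5,"tz":0,"spin":0,"claw":1},{"tx":1,"ty":-0.5,"tz":0,"spin":0,"claw":1},{"tx":1,"ty":-0.2,"tz":0,"spin":0,"claw":1},{"tx":1,"ty":0,"tz":0,"spin":0,"claw":1},{"tx":0.6,"ty":0,"tz":0,"spin":0,"claw":1},{"tx":0,"ty":0,"tz":0,"spin":0.3,"claw":1},{"tx":0,"ty":0,"tz":0,"spin":0,"claw":1}]'; python3 - <<'E'
from h import *
for n in("scene","wrist"): cv2.imwrite(f"pics/{n}1.png",cams.read_camera(n)[:,:,::-1])
E
```

```text
time_s: 1.85
tool_pos: [0.5624, -0.3253, 0.239]
tool_rot: [-180.0, 0.1, -3.7]
force: [-0.9, 0.4, 0.8]
grip_width: 0.0006
grasp_force: 0.0
```

View pics/wrist1.png

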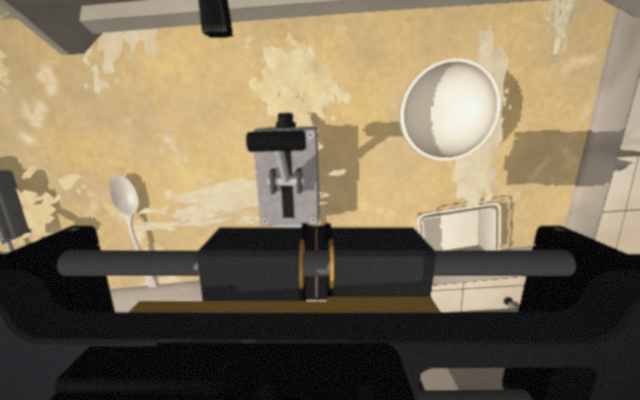

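The wrist view shows the T-grip at (276,141), the pin at (286,180), and the sheeter knob's near tip at (218,34).

```bash
python3 - <<'E'
from h import *
print(env.get_obs()['tool_pos'])
print(back("wrist",[(276,141),(286,180),(218,34)],[.1152,.054,.185]).round(4))
E
```

```text
[ 0.56216131 -0.32576671  0.23963055]
[[ 0.6176 -0.29    0.1152]
 [ 0.5663 -0.2885  0.054 ]
 [ 0.6926 -0.2694  0.185 ]]
```

```bash
python3 -m pendant '[{"tx":0.5,"ty":-0.4,"tz":0.5,"spin":0,"claw":1},{"tx":0.5,"ty":-0.4,"tz":0,"spin":0,"claw":1},{"tx":0.5,"ty":0,"tz":0,"spin":0,"claw":1},{"tx":0.08,"ty":0,"tz":0,"spin":0,"claw":1},{"tx":0,"ty":0,"tz":0,"spin":0,"claw":1}]'; python3 - <<'E'
from h import *
cv2.imwrite(f"pics/wrist2.png",cams.read_camera("wrist")[:,:,::-1])
E
```

```text
time_s: 2.58
tool_pos: [0.6438, -0.2911, 0.2147]
tool_rot: [180.0, 0.0, -3.7]
force: [-1.0, 0.5, -0.3]
grip_width: 0.0007
grasp_force: 0.0
```

View pics/wrist2.png

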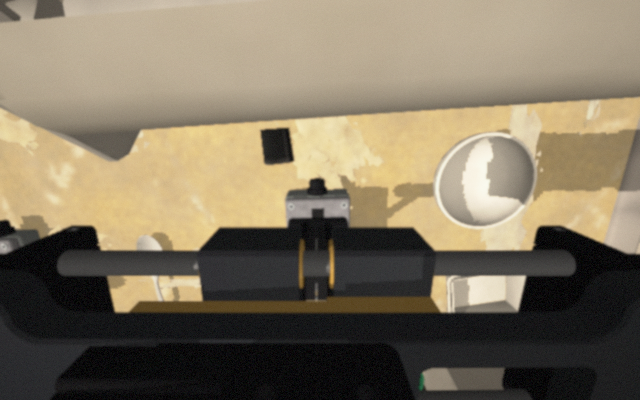

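The wrist view shows the knob at (277,146), near edge about (280,163), with the roller front behind it. The grip is hidden under the fingers. I'll triangulate the knob.

```bash
python3 - <<'E'
from h import *
z=np.arange(0,.35,.0025)
for a,b in [((427,113),(280,163)),((427,107),(276,129)),((430,107),(276,129))]:
    A=back("top",[a]*len(z),z);B=back("wrist",[b]*len(z),z)
    d=np.linalg.norm(A-B,axis=1);i=d.argmin();print(A[i].round(3),B[i].round(3),d[i].round(3))
E
```

```text
[ 0.693 -0.269  0.185] [ 0.69  -0.271  0.185] 0.003
[ 0.709 -0.272  0.172] [ 0.712 -0.268  0.173] 0.004
[ 0.706 -0.275  0.182] [ 0.712 -0.27   0.182] 0.008
```

```bash
python3 -m pendant '[{"tx":0.05,"ty":0,"tz":0.5,"spin":0,"claw":1},{"tx":0,"ty":0,"tz":0.5,"spin":0,"claw":1},{"tx":0,"ty":0,"tz":0.2,"spin":0,"claw":1},{"tx":0,"ty":0,"tz":0.0,"spin":0,"claw":1}]'
```

```text
time_s: 3.12
tool_pos: [0.6464, -0.2909, 0.1543]
tool_rot: [180.0, 0.1, -3.7]
force: [0.2, -1.0, -0.3]
grip_width: 0.0002
grasp_force: 0.0
```

```bash
python3 -m pendant '[{"tx":0,"ty":0,"tz":0.3,"spin":0,"claw":1},{"tx":0,"ty":0,"tz":0.3,"spin":0,"claw":1},{"tx":0,"ty":0,"tz":0.0,"spin":0,"claw":1}]'
```

```text
time_s: 3.5
tool_pos: [0.6461, -0.29, 0.1224]
tool_rot: [-179.9, 0.2, -3.7]
force: [-0.9, -0.1, 0.7]
grip_width: 0.0002
grasp_force: 0.0
```

```bash
python3 -m pendant '[{"tx":-0.2,"ty":0,"tz":0,"spin":0,"claw":1},{"tx":-0.2,"ty":0,"tz":0,"spin":0,"claw":1},{"tx":-0.2,"ty":0,"tz":0,"spin":0,"claw":1},{"tx":-0.2,"ty":0,"tz":0,"spin":0,"claw":1},{"tx":-0.2,"ty":0,"tz":0,"spin":0,"claw":1},{"tx":-0.2,"ty":0,"tz":0,"spin":0,"claw":1},{"tx":-0.2,"ty":0,"tz":0,"spin":0,"claw":1},{"tx":-0.2,"ty":0,"tz":0,"spin":0,"claw":1},{"tx":-0.2,"ty":0,"tz":0,"spin":0,"claw":1}]'
```

```text
time_s: 4.62
tool_pos: [0.5566, -0.2846, 0.1244]
tool_rot: [-180.0, 0.0, -3.7]
force: [0.6, -1.0, -0.2]
grip_width: 0.0005
grasp_force: 0.0
```

```bash
python3 -m pendant '[{"tx":-0.1,"ty":0,"tz":0,"spin":0,"claw":1},{"tx":-0.1,"ty":0,"tz":0,"spin":0,"claw":1},{"tx":0,"ty":0,"tz":0,"spin":0,"claw":1},{"tx":0,"ty":0,"tz":0,"spin":0,"claw":1},{"tx":0.1,"ty":0,"tz":-1,"spin":0,"claw":1},{"tx":0,"ty":0,"tz":-1,"spin":0,"claw":1},{"tx":0,"ty":-0.8,"tz":0,"spin":0,"claw":1},{"tx":0,"ty":-1,"tz":0,"spin":0,"claw":1},{"tx":0,"ty":-1,"tz":0,"spin":0,"claw":1},{"tx":0,"ty":-0.4,"tz":0,"spin":0,"claw":1}]'; python3 - <<'E'
from h import *
a=cams.read_camera("top")[:,:,::-1]; b=cams.read_camera("scene")[:,:,::-1]
f=lambda i:cv2.resize(i,(400,400),interpolation=cv2.INTER_CUBIC)
cv2.imwrite("pics/chk1.png",np.hstack([f(a[140:240,375:475]),f(b[100:200,300:400])]))
E
```

```text
time_s: 5.88
tool_pos: [0.5634, -0.1204, 0.2249]
tool_rot: [-179.9, -0.0, -3.4]
force: [-0.8, -1.3, -0.5]
grip_width: 0.0008
grasp_force: 0.0
```

View pics/chk1.png

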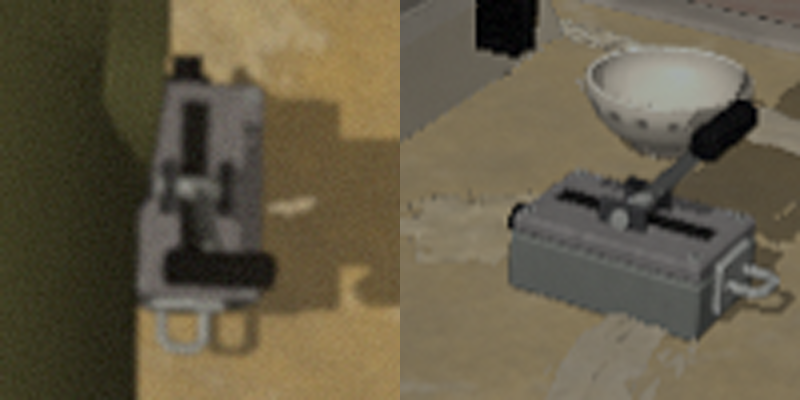

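The large handle now leans toward the padlock eye, with its grip at top pixel (430,207). I'll check that angle numerically and move on to a spot above the small isolator.

```bash
python3 - <<'E'
from h import *
print(back("top",[(430,207)],[.1152]).round(4), "expect x .512-.515")
E
python3 -m pendant '[{"tx":-0.4,"ty":-1,"tz":0,"spin":0,"claw":1},{"tx":-0.5,"ty":-1,"tz":0,"spin":0,"claw":1},{"tx":-0.5,"ty":-1,"tz":0,"spin":0,"claw":1},{"tx":-0.4,"ty":-1,"tz":0,"spin":0,"claw":1},{"tx":-0.4,"ty":-1,"tz":0,"spin":0,"claw":1},{"tx":0,"ty":0,"tz":0,"spin":0,"claw":1}]'; python3 - <<'E'
from h import *
print(env.get_obs()['tool_pos'])
cv2.imwrite(f"pics/wrist3.png",cams.read_camera("wrist")[:,:,::-1])
E
```

```text
[[ 0.5131 -0.2874  0.1152]] expect x .512-.515
time_s: 6.72
tool_pos: [0.4686, 0.1345, 0.2251]
tool_rot: [-180.0, -0.1, -3.4]
force: [0.3, -1.0, -0.6]
grip_width: 0.0004
grasp_force: 0.0
[0.46857706 0.13454791 0.22513653]
```

View pics/wrist3.png

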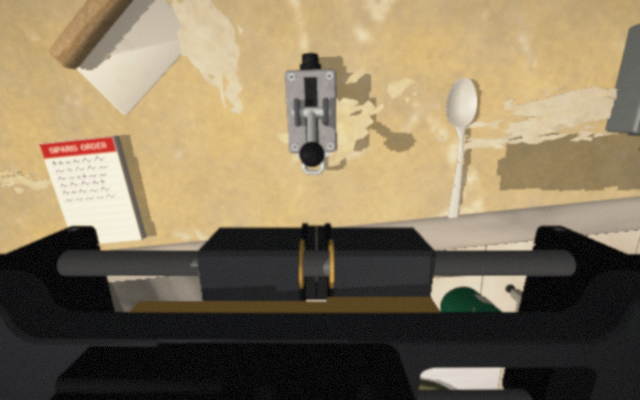

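Wrist view: the ball is at (312,154), centred ahead of the closed fingers.

```bash
python3 - <<'E'
from h import *
print(back("wrist",[(312,154),(313,113)],[.0937,.044]).round(4))
E
python3 -m pendant '[{"tx":0,"ty":0,"tz":0.7,"spin":0,"claw":1},{"tx":0,"ty":0,"tz":0.7,"spin":0,"claw":1},{"tx":0,"ty":0,"tz":0.7,"spin":0,"claw":1},{"tx":0,"ty":0,"tz":0.35,"spin":0,"claw":1},{"tx":0,"ty":0,"tz":0,"spin":0,"claw":1}]'
```

```text
[[0.5097 0.1337 0.0937]
 [0.5505 0.1306 0.044 ]]
time_s: 7.4
tool_pos: [0.4689, 0.1303, 0.1011]
tool_rot: [180.0, 0.1, -3.8]
force: [0.3, 0.3, 0.1]
grip_width: 0.0008
grasp_force: 0.0
```

```bash
python3 -m pendant '[{"tx":0.1,"ty":-0.08,"tz":0,"spin":0,"claw":1},{"tx":0.2,"ty":-0.02,"tz":0,"spin":0,"claw":1},{"tx":0.2,"ty":-0.02,"tz":0,"spin":0,"claw":1},{"tx":0.2,"ty":-0.02,"tz":0,"spin":0,"claw":1},{"tx":0.2,"ty":-0.02,"tz":0,"spin":0,"claw":1},{"tx":0.2,"ty":-0.02,"tz":0,"spin":0,"claw":1},{"tx":0.2,"ty":-0.02,"tz":0,"spin":0,"claw":1},{"tx":0.2,"ty":-0.02,"tz":0,"spin":0,"claw":1},{"tx":0.2,"ty":-0.02,"tz":0,"spin":0,"claw":1}]'
```

```text
time_s: 8.52
tool_pos: [0.5555, 0.1383, 0.1019]
tool_rot: [-180.0, -0.0, -3.7]
force: [-0.1, 1.6, 0.5]
grip_width: 0.0002
grasp_force: 0.0
```

```bash
python3 -m pendant '[{"tx":0.1,"ty":0,"tz":0,"spin":0,"claw":1},{"tx":0,"ty":0,"tz":0,"spin":0,"claw":1},{"tx":0,"ty":0,"tz":0,"spin":0,"claw":1},{"tx":-0.3,"ty":0,"tz":-0.5,"spin":0,"claw":1},{"tx":-0.5,"ty":0,"tz":-1,"spin":0,"claw":1},{"tx":0,"ty":1,"tz":-0.5,"spin":0,"claw":1},{"tx":0,"ty":1,"tz":0,"spin":0,"claw":1},{"tx":0,"ty":1,"tz":0,"spin":0,"claw":1},{"tx":0,"ty":0.5,"tz":0,"spin":0,"claw":1},{"tx":0,"ty":0,"tz":0,"spin":0,"claw":1}]'; python3 - <<'E'
from h import *
a=cams.read_camera("top")[:,:,::-1]; b=cams.read_camera("scene")[:,:,::-1]
f=lambda i:cv2.resize(i,(400,400),interpolation=cv2.INTER_CUBIC)
cv2.imwrite("pics/chk2.png",np.vstack([np.hstack([f(a[140:240,185:285]),f(b[200:320,200:320])])]))
cv2.imwrite("pics/chk3.png",b)
E
```

```text
time_s: 9.78
tool_pos: [0.508, -0.0363, 0.202]
tool_rot: [179.9, 0.0, -3.9]
force: [0.1, 0.8, 0.1]
grip_width: 0.0001
grasp_force: 0.0
```

View pics/chk2.png

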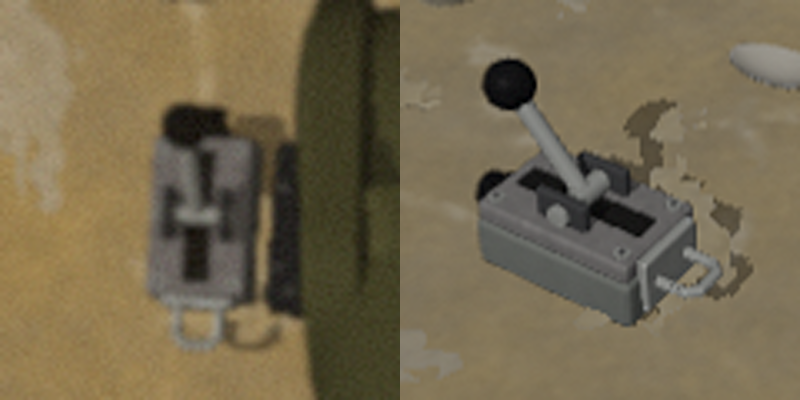

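View pics/chk3.png

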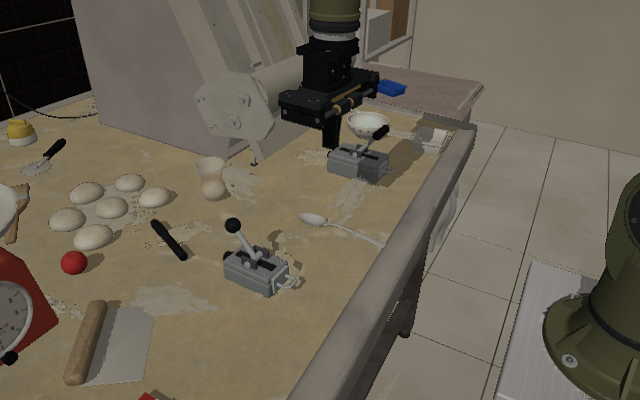

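The small ball now leans over the gland, at top pixel (230.8,171) and scene pixel (233,226). The large handle still leans to its padlock eye, and the gripper is clear of both.

```bash
python3 - <<'E'
from h import *
x=back("top",[(230.8,171)],[.0937])[0];print(x.round(4),"expect x .591",back("scene",[(233,226)],[.0937]).round(4))
if x[0]>.583: print(env.sign_off())
E
```

```text
[0.5912 0.1348 0.0937] expect x .591 [[0.5909 0.1367 0.0937]]
the job is handed in; nothing more can be done
None
```

The large isolator was thrown fully off first, then the small one fully on; the camera images confirmed both handle positions, and I handed the job in at about 10 s with the gripper clear of everything.

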